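# Offer up a hinge leaf on a board test fixture

### The arm

A 6-joint arm with a two-finger parallel gripper is mounted at the origin on the work surface. World frame = base frame: x ahead of the robot, y to its left, z up, the work surface at z = 0. Lengths are in m, angles in degrees, forces in N, time in s.
With the tool pointing down it reaches from about 0.3 to 0.75 m from the base axis. Payload 8.5 kg.
Tool frame: the origin (TCP) lies midway between the tips of the shut fingers; the grasp point (between the pads) lies 19 mm behind it (env.tcp_to_grasp is the z of the grasp point in the tool frame, in m); z points along the fingers, y is the line along which they close (so a half turn about z gives the same grasp; the last joint's range is limited). The gripper opens to 85 mm and grips with 20 to 120 N. Pads are 22 mm wide; open, the fingers measure 114 mm over their backs; the gripper's body (76 mm by 85 mm) begins 54 mm behind the grasp point. The pads swing forward as they close: fully open they stand 13 mm farther back than shut.
Start: joints at [-77.424, 21.807, 74.336, -0, 83.858, -12.336], TCP at [0.232, -0.499, 0.231] pointing down, gripper open.
Joint ranges: [-178.18, 178.18], [-50.72, 133.34], [12.68, 142.11], [-81.47, 261.47], [9.98, 163.14], [-165.26, 165.26]. Speed limits (degrees/s): [136.94, 136.94, 180, 180, 180, 180].

### API

Orientations are given as a 3x3 rotation matrix whose columns are the frame's x, y, z axes.
In Python, from rig import env, imaging, job, models gives the robot as it stands. The module is installed in compiled form; this text tells all that it offers.
- The arm moves only by the tool jog_arm, never from a script. Its argument "plan" is text: rows parted by semicolons, each of 7 numbers parted by spaces: the turn, a rotation vector about the tool's x, y, z in degrees, then the shift along the tool's x, y, z in cm, then the closure in counts, from 0 (fully open) to 255 (shut). In form: rx ry rz x y z claw; .... A call has 1 to 10 rows; each row shifts and turns the commanded pose from where the row before left it, along the tool's axes as they then stand; what a row does not reach is not made up. A row lasts 1/12 s, in which the tool goes at most 41.7 mm and 7.16 degrees, less where a joint would pass 70% of its speed; a pose out of reach is approached as far as the arm can. A call with a gripper value outside its range is refused whole. The fingers move at their own pace and stop on an object; "grip_force" is the grip in N (left out, the last holds). Time passes only in rows, so rows that do not move let the fingers close. It gives the time, the measured TCP pose, the force, the opening and the grip force at its end, in the units of the state.
- env.observe(): the state, without advancing time (a new reading comes with each control period).
- imaging.get_image(name): name is "scene" or "top"; returns a dict with "pixels" (384x512x3 uint8, red, green, blue), "depth" (384x512 float32, m along the optical axis (not along the pixel's ray), 0 where there is no reading), "fov_y" (degrees; the focal length in pixels is half the picture's height over the tangent of half this angle, whatever the lens; pixels are square), "cx", "cy" (the principal point, pixels), "distortion" ([k1, k2, p1, p2, k3] as OpenCV has them; the pictures are not rectified), "world_from_camera" (4x4, takes a point from camera to world coordinates). Camera axes: x right, y down, z forward; pixel columns grow to the right and rows downward; lengths in m; the calibration is good to about 2 mm. A picture is of the moment at which its call begins.
- job.close_job(): hands the job in; it is judged then, once.
Trained networks look in the newest picture that a camera, given by its name, has taken for a name from the list of things; names that differ only in an ending like _2 or _b are one class to them, and where a whole thing is asked for, a point or a joint stands for the part that bears it (a point fixed in the world has none). Each returns a list of dicts, best first, with "confidence" (0 to 1); they miss things now and then, are a little off and sometimes report something else, mostly with a low value. They report only what shows in the picture. A call takes as long as a camera call. They do not tell look-alikes from the thing itself.
- models.outline_of(camera, query): "region" (384x512 bool, what is visible of it) and "bbox" ([centre column, centre row, width, height] in pixels, round what is visible of it).
- models.tip_of(camera, query): "at" ([column, row] in pixels: a listed point, or the origin of a listed thing).
The state is a dict: "time_s": time; "q": joint angles; "qvel": joint speeds; "joint_efforts": joint torques, N m; "position": TCP position; "tool_rot": TCP orientation; "ft_force": force on the tool from outside, world axes, zero at the start; "wrist_torque": the same for the moment, N m; "grip_width": finger opening in m; "gripper_force": force on a finger pad.
Only numpy, scipy, OpenCV 4.12 (cv2) and the standard library are available. Lean on these libraries where they do the work, as an engineer would, in place of code of your own. Each camera call takes 0.05 s, during which the arm holds its last target. There are 200 camera calls.

### The job

On the test fixture, swing the pin lever until it stands upright, which draws the hinge pin out of the gap between the two fixed knuckles. Then take the loose hinge leaf that has one single middle knuckle from its rack, and hold that knuckle centred in the gap with its hole in line with the fixed holes, ready for the pin; finish while holding it there in the gripper, still and clear of any support, with the lever still upright. Leave the leaf with two knuckles and everything else on the bench where it is.

Things in the scene. Friction and masses are not known exactly. Their poses are not given: they have to be found in the camera images.
- gap (a point): Middle of the gap between two fixed steel knuckles (tubes 24 mm outside, 12 mm bore, 20 mm long, 18 to 38 mm from here along y each way), on the hinge axis, 75 mm above the bench. y = hinge axis, towards the lever; z up; x away from the robot. The gap is 36 mm wide, open above; knuckle tops are 87 mm, the steel plate below the gap 51 mm above the bench.
- pin_lever (a joint): Pin lever angle, rad: 0 upright; negative leans over the gap (pin across the gap); positive leans away. Range -0.85 to 0.55, starts -0.8 to -0.5. Stays where left; about 1.5 N at the knob moves it. It drives the 7 mm hinge pin along the hinge axis: when upright the pin's nose is 8 mm inside the fixed knuckle next to the lever; 0.1 rad moves it 5.6 mm.
- lever_knob (a point): Centre of the black ball (24 mm across) on the end of the pin lever, 140 mm from the lever's pivot.
- lever_pivot (a point): Pivot of the pin lever, 110 mm from the gap along the gap's +y and 25 mm above the bench; fixed; axes parallel to the gap's. The lever swings in the upright plane through the hinge axis (the y-z plane of this frame); the knob is at y = 140 sin(joint), z = 140 cos(joint) mm from here.
- leaf_plate (a point): Plate centre of the loose leaf with ONE middle knuckle (the one to use), 0.2 kg. Steel plate 74 mm along y, 8 mm thick along x, 50 mm tall along z (up). Same either way round. Its side edges stand in grooves (1 mm play) of a green rack with two posts 62 mm apart, 73 mm tall; plate top 97 mm above the bench. Lifts straight up; its faces are free between the posts.
- leaf_knuckle (a point): Centre of the leaf's single knuckle, 42 mm below the plate's centre (-z). Steel tube along y, 24 mm outside, 12 mm bore, 30 mm long. The plate's lower edge is 17 mm above this point.
- fork_plate (a point): Centre of the plate of the other loose leaf (same plate, but TWO short knuckles below it), standing in the other, like rack. Leave alone.
- reel: Solder reel, 60 mm across, 43 mm high; origin under its centre. Leave alone.
- jar: Flux jar, 44 mm across, 55 mm high; origin under its centre. Leave alone.
- spudger: Flat black plastic spudger 150 x 10 x 6 mm lying along its x; origin under its centre. Leave alone.
- screwdriver: Screwdriver lying along its x on the bench. Leave alone.
- brush: Brush lying along its x on the bench. Leave alone.
- tray: Blue two-part tray 70 x 100 x 25 mm; origin under its centre. Leave alone.
- bottle: Small bottle, 44 mm across, 110 mm high; origin under its centre. Leave alone.
- leaf: The same single-knuckle leaf as a whole; origin at its knuckle's centre.
- fixture: The test fixture as a whole, fixed to the bench: black base 175 x 220 mm carrying the fixed knuckles, lever, pin and, beyond the gap (+x), a grey probe bed (top 51 mm, probe tips 57 mm above the bench). Origin on the bench below the middle of the gap, axes parallel to the gap's.
Not all that is in view belongs to the job. What is shaped like the leaf but pink is not meant.

How it is judged (in metres and radians):
On the way, in this order (a step that is already met when the one before it is completed fails the run):
1. the pin lever stands upright, within 8 degrees (value of joint pin_lever between -0.14 and 0.14 rad), for 0.2 s.
2. the single-knuckle leaf has been lifted out of its rack (distance of leaf_knuckle from where it was at the start of the episode above 0.05 m and contact force between the fingers and leaf above 1 N), for 0.1 s.
At the end, for the whole second after the job is handed in: Leaf in the gripper, at rest (under 20 mm/s); knuckle centre within 3 mm of the hinge axis across and in height, within 3.5 mm of mid-gap along it; axes within 4.5 degrees; fingers on the leaf over 1 N, leaf on fixture under 3 N; lever upright within 8 degrees (all of step 1 and x of leaf_knuckle in the frame of gap between -0.003 and 0.003 m and z of leaf_knuckle in the frame of gap between -0.003 and 0.003 m and y of leaf_knuckle in the frame of gap between -0.0035 and 0.0035 m and angle between the y axis of leaf_knuckle and the y axis of gap, either way round below 0.08 rad and contact force between the fingers and leaf above 1 N and contact force between leaf and fixture below 3 N and linear speed of leaf below 0.02 m/s); the arm keeps its last pose, push and grip.
It fails at once if the two-knuckle leaf is moved by more than 3 cm (distance of fork_plate from where it was at the start of the episode above 0.03 m).
It fails at once if the reel, jar, spudger, screwdriver, brush, tray or bottle is moved by more than 3 cm (distance of any of reel, jar, spudger, screwdriver, brush, tray, bottle from where it was at the start of the episode above 0.03 m).
It also fails if it takes over 54 s, if anything falls off the work surface, if the arm or the gripper's body presses on something with over 40 N, if the wrist force passes 120 N, or if a joint passes its speed limit or range.

## Working session

There is one attempt and no reset: what is moved stays moved. The work goes in short steps, Python scripts to look and compute and a tool call to move; the robot and the scene stay as the last step left them, time stands still between calls to the robot, and variables do not carry over. Pictures are saved under pics/ and viewed, at most 10 in all, crops included, and the job is handed in when it is done.

Besides the shell and the picture viewer there is one more tool, called after "Request:" as name(argument=value, ...) on one line, values as JSON. jog_arm: Moves the arm, as the interface text tells. Its arguments: {"type":"object","properties":{"plan":{"type":"string"},"grip_force":{"type":"number"}},"required":["plan"]}

```bash
mkdir -p pics; cat > h.py <<'E'
import numpy as np, cv2
from rig import env, imaging, job, models
def cam(n):
    d=imaging.get_image(n); h=d["pixels"].shape[0]
    f=h/2/np.tan(np.radians(d["fov_y"])/2)
    d["K"]=np.array([[f,0,d["cx"]],[0,f,d["cy"]],[0,0,1]]); return d
def ray(d,uv):
    p=cv2.undistortPoints(np.array([[uv]],float),d["K"],np.array(d["distortion"],float))[0,0]
    return np.array([p[0],p[1],1])
def at_z(d,uv,z):
    T=np.array(d["world_from_camera"]); r=T[:3,:3]@ray(d,uv); o=T[:3,3]; return o+r*(z-o[2])/r[2]
def dep(d,uv):
    u,v=int(round(uv[0])),int(round(uv[1])); w=d["depth"][v-1:v+2,u-1:u+2]; w=w[w>0]
    if not len(w): return None
    T=np.array(d["world_from_camera"]); return T[:3,:3]@(ray(d,uv)*np.median(w))+T[:3,3]
def cloud(d,mask=None):
    v,u=np.nonzero((d["depth"]>0)&(True if mask is None else mask))
    p=cv2.undistortPoints(np.stack([u,v],1).astype(float)[:,None],d["K"],np.array(d["distortion"],float))[:,0]
    z=d["depth"][v,u][:,None]; T=np.array(d["world_from_camera"])
    return (np.c_[p,np.ones(len(p))]*z)@T[:3,:3].T+T[:3,3]
def save(n,img): cv2.imwrite("pics/"+n,cv2.cvtColor(img,cv2.COLOR_RGB2BGR))
E
python3 - <<'E'
from h import *
np.set_printoptions(precision=4,suppress=True)
ims=[]
for c in("top","scene"):
    d=cam(c); ims.append(d["pixels"]); print(c,d["fov_y"],np.array(d["world_from_camera"])[:3].tolist())
    for q in["gap","lever_knob","lever_pivot","leaf_plate","leaf_knuckle","fork_plate","fixture","leaf","reel","jar","spudger","screwdriver","brush","tray","bottle"]:
        for r in models.tip_of(c,q)[:3]:
            p=dep(d,r["at"]); print(q,np.round(r["at"],1),round(r["confidence"],2),p)
save("a.png",ims[0]); save("b.png",ims[1])
E
```

```text
top 44.81162692260804 [[-0.027224958889590024, -0.9949505390905914, 0.09660344909371188, 0.4081869172748793], [-0.9994305988679144, 0.029019060676674563, 0.01721546293206758, -0.026788808490040648], [-0.0199318754757812, -0.09607975270984376, -0.9951740558612012, 1.3413397964760954]]
gap [219.2 182.9] 0.59 [0.5662 0.0976 0.0747]
lever_knob [218.7 183. ] 0.68 [0.5659 0.099  0.0747]
lever_knob [209.4 178.2] 0.42 [0.5713 0.1167 0.1389]
lever_pivot [180.4 177.2] 0.74 [0.5938 0.2159 0.013 ]
leaf_plate [311.  192.3] 0.55 [ 0.5327 -0.1527  0.0766]
leaf_knuckle [307.1 194.1] 0.71 [ 0.5314 -0.145   0.0419]
leaf_knuckle [271.3 222.5] 0.5 [ 0.4535 -0.042   0.0771]
leaf_knuckle [217.5 183.7] 0.49 [0.567  0.1047 0.0513]
fork_plate [370.1 215.2] 0.67 [ 0.4672 -0.3192  0.0396]
fork_plate [219. 182.] 0.17 [0.5686 0.098  0.0754]
fixture [216.9 183.9] 0.71 [0.5667 0.1066 0.0494]
leaf [306.6 195.2] 0.58 [ 0.5288 -0.1439  0.037 ]
leaf [270.6 218.5] 0.57 [ 0.4669 -0.041   0.0208]
reel [299.1 132.4] 0.82 [ 0.7082 -0.1292  0.0412]
jar [208.9 178.4] 0.49 [0.5708 0.118  0.1389]
spudger [298.9 255.3] 0.72 [ 0
[... 1100 characters left out ...]
te [151.3 253.7] 0.63 [ 0.4668 -0.3166  0.0771]
fixture [291.8 202.7] 0.87 [0.6045 0.0648 0.0485]
fixture [150.8 254.6] 0.15 [ 0.4654 -0.3177  0.0737]
leaf [222.5 239.8] 0.78 [ 0.5456 -0.1557  0.0437]
reel [127.5 240.4] 0.45 [ 0.3394 -0.305   0.0247]
jar [132.7 238.7] 0.85 [ 0.3451 -0.2922  0.0246]
jar [151.  251.7] 0.41 [ 0.4647 -0.3148  0.0811]
jar [313.7 182.2] 0.29 [0.5825 0.2148 0.0146]
spudger [189.8 209.7] 0.63 [ 0.3623 -0.1034  0.0017]
screwdriver [197.  338.8] 0.96 [ 0.6815 -0.3835  0.021 ]
brush [251.8 304.8] 0.77 [ 0.7163 -0.2439  0.0187]
tray [219.  187.2] 0.68 [0.3601 0.0232 0.003 ]
bottle [275.2 144.3] 0.83 [0.3701 0.2965 0.0221]
bottle [315.1 179.6] 0.34 [0.5909 0.2069 0.0343]
```

```bash
python3 - <<'E'
import cv2
a=cv2.imread("pics/a.png");b=cv2.imread("pics/b.png")
cv2.imwrite("pics/a2.png",cv2.resize(a[100:300,120:400],None,fx=2.8,fy=2.8,interpolation=cv2.INTER_CUBIC))
cv2.imwrite("pics/b2.png",cv2.resize(b[120:350,110:370],None,fx=2.6,fy=2.6,interpolation=cv2.INTER_CUBIC))
E
```

```text
(no output)
```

View pics/a2.png

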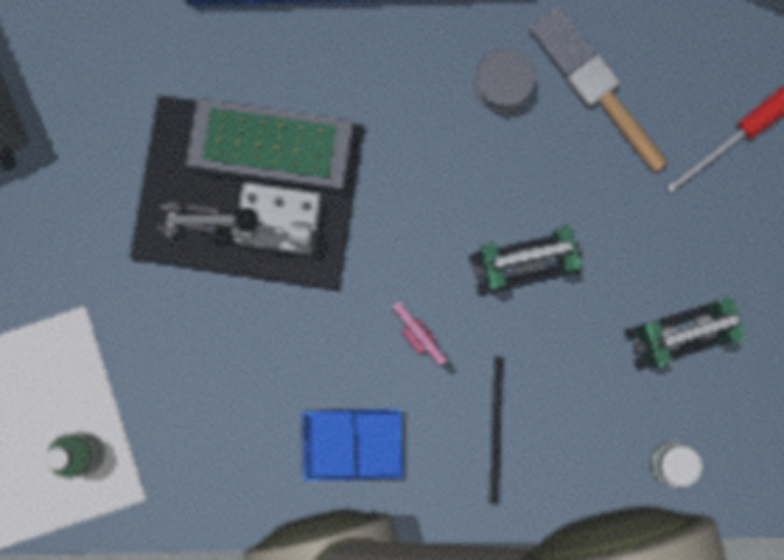

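View pics/b2.png

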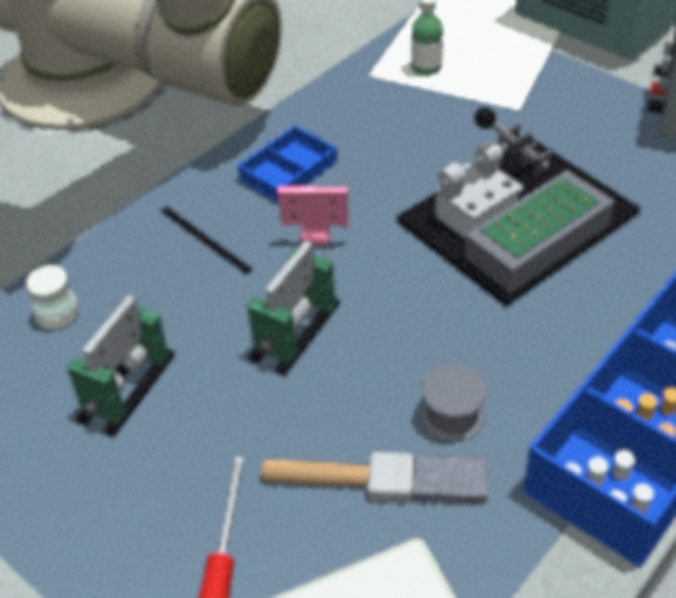

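Top view: the fixture is around (217,183) with its lever leaning over the gap, the tray is at (246,258), the spudger at (298,253) and the reel at (300,128). Three things could be taken for the leaf: the rack plate at top (309,192)/scene (222,230), the rack plate at top (367,216)/scene (152,252), and the pink leaf at top (271,219)/scene (231,200), which is a decoy. Next I'll check a close crop of both racks and fit the geometry.

```bash
python3 - <<'E'
from h import *
np.set_printoptions(precision=4,suppress=True)
C={}
for c in("top","scene"):
    d=cam(c); P=cloud(d); C[c]=P
    if c=="scene":
        i=d["pixels"]; save("c.png",cv2.resize(i[210:295,130:250],None,fx=6,fy=6,interpolation=cv2.INTER_CUBIC))
    b=P[(abs(P[:,0]-.45)<.1)&(abs(P[:,1]-.03)<.2)&(P[:,2]<.012)]
    print(c,"bench z",np.median(b[:,2]),b[:,2].std())
    for n,xy in(("leaf",(.532,-.15)),("fork",(.467,-.319))):
        m=(np.hypot(*(P[:,:2]-xy).T)<.05)&(P[:,2]>.083)&(P[:,2]<.11); q=P[m]
        mu=q[:,:2].mean(0); w,V=np.linalg.eigh(np.cov((q[:,:2]-mu).T)); v=V[:,1]*np.sign(V[1,1]); s=(q[:,:2]-mu)@v; t=(q[:,:2]-mu)@V[:,0]
        print(c,n,len(q),"mean",q.mean(0),"yaw of y",np.degrees(np.arctan2(v[1],v[0]))-90,"len",s.min(),s.max(),"mid",mu+v*(s.min()+s.max())/2,"thick",t.min(),t.max(),"ztop",np.percentile(q[:,2],[50,95]))
    m=(abs(P[:,0]-.575)<.05)&(abs(P[:,1]-.11)<.14)&(P[:,2]>.06); np.save(c+"_fx.npy",P[m])
    r=models.outline_of(c,"lever_knob")
    for x in r[:2]: print("knob",x["bbox"],x["confidence"])
    # tall points (knob/lever)
    q=P[(abs(P[:,0]-.575)<.06)&(abs(P[:,1]-.11)<.14)&(P[:,2]>.105)]
    print("tall",len(q),q.mean(0),q[:,2].max(),q.min(0),q.max(0))
    q=P[(abs(P[:,0]-.575)<.05)&(abs(P[:,1]-.07)<.05)&(P[:,2]>.070)&(P[:,2]<.092)]
    o=q[np.argsort(q[:,1])]; print("knuckles",len(q)); print(o[::max(1,len(o)//40)])
    # probe bed green top
    hsv=cv2.cvtColor(d["pixels"],cv2.COLOR_RGB2HSV); 
E
```

```text
top bench z -5.8757222128669184e-05 0.003417496645023729
top leaf 89 mean [ 0.5362 -0.1479  0.0956] yaw of y 11.230219168105378 len -0.03636054189617591 0.037542400353181286 mid [ 0.536  -0.1473] thick -0.004533927182552557 0.003769005544866108 ztop [0.0956 0.0997]
top fork 83 mean [ 0.459  -0.308   0.0955] yaw of y 15.37293239952372 len -0.03435196717478679 0.03585898420211835 mid [ 0.4588 -0.3073] thick -0.004087570649641018 0.003997372720515473 ztop [0.0959 0.0988]
knob [196.6, 176.6, 31.2, 4.0] 0.52
tall 75 [0.5728 0.1254 0.1336] 0.14324722080247287 [0.5619 0.1128 0.1072] [0.5835 0.1482 0.1432]
knuckles 87
[[0.572  0.067  0.0845]
 [0.5691 0.0697 0.0863]
 [0.5722 0.0698 0.0833]
 [0.564  0.07   0.0831]
 [0.5615 0.0702 0.0817]
 [0.5722 0.0725 0.0841]
 [0.561  0.0725 0.0864]
 [0.5668 0.0726 0.0838]
 [0.556  0.073  0.0822]
 [0.5534 0.0732 0.0806]
 [0.5581 0.0752 0.0886]
 [0.5612 0.0754 0.0853]
 [0.5728 0.0756 0.0801]
 [0.5646 0.0757 0.0801]
 [0.5663 0.0777 0.0886]
 [0.5638 0.0779 0.0871]
 [0.5611 0.078  0.0863]
 [0.5587 0.0782 0.0843]
 [0.5567 0.0789 0.0773]
 [0.5636 0.0805 0.0888]
 [
[... 1546 characters left out ...]
68]
 [0.571  0.0719 0.0798]
 [0.5529 0.0726 0.0809]
 [0.5695 0.0735 0.0853]
 [0.5587 0.0741 0.0829]
 [0.5725 0.0745 0.0789]
 [0.561  0.0756 0.0868]
 [0.5746 0.0763 0.0788]
 [0.5706 0.0769 0.0836]
 [0.5733 0.0781 0.0806]
 [0.565  0.0796 0.0862]
 [0.5713 0.0807 0.0815]
 [0.5602 0.0814 0.0862]
 [0.574  0.082  0.0784]
 [0.5665 0.0823 0.0853]
 [0.5731 0.0831 0.0809]
 [0.5656 0.0834 0.0877]
 [0.5617 0.0842 0.0852]
 [0.5755 0.0848 0.0773]
 [0.5665 0.087  0.0859]
 [0.5678 0.0954 0.0774]
 [0.5669 0.0969 0.0723]
 [0.5704 0.1017 0.0746]
 [0.5714 0.105  0.0767]
 [0.5672 0.106  0.0776]
 [0.569  0.1084 0.077 ]
 [0.5691 0.1131 0.0777]
 [0.5748 0.1147 0.0797]
 [0.5744 0.1156 0.0752]
 [0.5849 0.1199 0.0815]]
```

View pics/c.png

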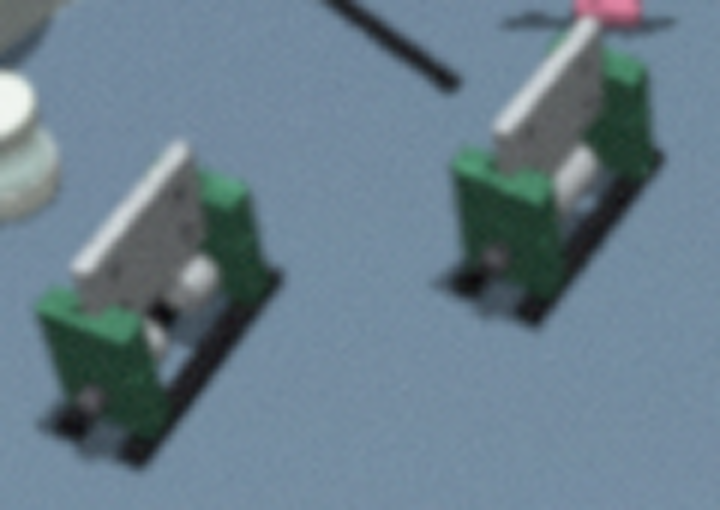

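The crop settles it. The right-hand rack (scene 222,230; world 0.536,-0.148) holds the leaf with one middle knuckle, and the left rack holds the two-knuckle fork. The pink one stands outside any rack. Next I need the fixture yaw and the tool orientation.

```bash
cat >> h.py <<'E'
def go(target, yawx=None, s=None):
    """print tool-frame shift (cm) to a world TCP target, and the turn (deg rotvec) making tool down with tool x at world angle yawx"""
    from scipy.spatial.transform import Rotation as Ro
    s=s or env.observe(); R=np.array(s["tool_rot"]); p=np.array(s["position"])
    if yawx is not None:
        c,n=np.cos(np.radians(yawx)),np.sin(np.radians(yawx))
        G=np.array([[c,n,0],[n,-c,0],[0,0,-1]]).T; print("turn",np.round(Ro.from_matrix(R.T@G).as_rotvec(degrees=True),2)); R=G
    print("then shift cm",np.round(R.T@(np.array(target)-p)*100,2))
E
python3 - <<'E'
from h import *
np.set_printoptions(precision=4,suppress=True)
s=env.observe(); print(s["position"],np.array(s["tool_rot"]).tolist(),s["ft_force"])
d=cam("top"); g=cv2.cvtColor(d["pixels"],cv2.COLOR_RGB2GRAY)
print(g[190,172],g[150,240])
m=(cv2.GaussianBlur(g,(3,3),0)<60).astype(np.uint8); m[:125]=0;m[215:]=0;m[:,:160]=0;m[:,260:]=0
n,l,st,_=cv2.connectedComponentsWithStats(m); k=1+np.argmax(st[1:,4])
pts=np.argwhere(l==k)[:,::-1]; h=cv2.convexHull(pts.astype(np.int32))[:,0]
W=np.array([at_z(d,p,.01)[:2] for p in h],np.float32)
r=cv2.minAreaRect(W*1000); print(st[k],r)
ang=r[2]
u=np.array([np.cos(np.radians(ang)),np.sin(np.radians(ang))]); print("edge dirs",ang)
P=cloud(d); bx=P[(abs(P[:,0]-.57)<.1)&(abs(P[:,1]-.12)<.1)&(P[:,2]<.03)&(P[:,2]>.003)]; print("base z",np.median(bx[:,2]))
E
```

```text
[ 0.2317 -0.4988  0.2313] [[0.9069674936876939, 0.4212006228531679, -2.6494650821783422e-05], [0.4212006228139387, -0.9069674940633937, -7.3156130288319966e-06], [-2.711112782620423e-05, -4.524540213850019e-06, -0.9999999996222574]] [-1.7342 -0.6251  0.3364]
50 109
[ 168  135   82   68 2050] ((617.7322998046875, 135.346435546875), (215.16943359375, 170.19476318359375), 79.68903350830078)
edge dirs 79.68903350830078
base z 0.01059709067109682
```

Fixture yaw is about -10° and the gap is near (0.5695, 0.1046). I'll move the arm over to the near side of the knob with the fingers shut.

Request:
jog_arm(plan="0 0 0 2.75 -1.95 0 255;0 0 0 2.75 -1.95 0 255;0 0 0 2.75 -1.95 0 255;0 0 0 2.75 -1.95 0 255;0 0 0 2.75 -1.95 0 255;0 0 0 2.75 -1.95 0 255;0 0 0 2.75 -1.95 0 255;0 0 0 2.75 -1.95 0 255;0 0 0 2.75 -1.95 0 255;0 0 0 2.75 -1.95 0 255", grip_force=20)

```text
time_s: 2.68
position: [0.3995, -0.2046, 0.2315]
tool_rot: [[0.907, 0.421, 0.0], [0.421, -0.907, -0.0], [0.0, 0.0, -1.0]]
ft_force: [0.5, -0.7, 1.1]
grip_width: -0.0
gripper_force: 0.0
```

Request:
jog_arm(plan="0 0 0 2.75 -1.95 0 255;0 0 0 2.75 -1.95 0 255;0 0 0 2.75 -1.95 0 255;0 0 0 2.75 -1.95 0 255;0 0 0 2.75 -1.95 0 255;0 0 0 2.75 -1.95 0 255;0 0 0 2.75 -1.95 0 255;0 0 0 2.75 -1.95 0 255;0 0 0 2.75 -1.95 0 255;0 0 0 2.75 -1.95 0 255")

```text
time_s: 3.52
position: [0.5668, 0.0883, 0.2314]
tool_rot: [[0.907, 0.421, 0.0], [0.421, -0.907, -0.0], [0.0, 0.0, -1.0]]
ft_force: [1.0, -0.6, 0.2]
grip_width: -0.0003
gripper_force: 0.0
```

Request:
jog_arm(plan="0 0 -6.9 0 0 0 255;0 0 -6.9 0 0 0 255;0 0 -6.9 0 0 0 255;0 0 -6.9 0 0 0 255;0 0 -6.9 0 0 0 255;0 0 -6.9 0 0 0 255;0 0 -6.9 0 0 0 255;0 0 -6.8 0 0 0 255;0 0 0 0 0 0 255")

```text
time_s: 4.27
position: [0.5662, 0.0866, 0.2313]
tool_rot: [[0.169, 0.986, -0.0], [0.986, -0.169, 0.0], [-0.0, -0.0, -1.0]]
ft_force: [-0.5, -0.5, 0.7]
grip_width: 0.0
gripper_force: 0.0
```

```bash
python3 - <<'E'
from h import *
s=env.observe();print(s["time_s"],s["position"]);go([.5664,.0869,.122],80,s)
E
```

```text
4.2667 [0.56620383 0.08657075 0.23130138]
turn [-0.    0.    0.25]
then shift cm [4.000e-02 1.000e-02 1.093e+01]
```

Request:
jog_arm(plan="0 0 0 0 0 2.7 255;0 0 0 0 0 2.7 255;0 0 0 0 0 2.7 255;0 0 0 0 0 2.8 255;0 0 0 0 0 0 255")

```text
time_s: 4.68
position: [0.5638, 0.0866, 0.1176]
tool_rot: [[0.177, 0.984, -0.009], [0.984, -0.177, 0.001], [-0.001, -0.009, -1.0]]
ft_force: [-1.0, 0.0, -0.6]
grip_width: 0.0003
gripper_force: 0.0
```

Request:
jog_arm(plan="0 0 0 1 0 -0.3 255;0 0 0 1 0 -0.3 255;0 0 0 1 0 -0.3 255;0 0 0 1 0 -0.3 255;0 0 0 1 0 -0.3 255;0 0 0 1 0 -0.3 255")

```text
time_s: 5.18
position: [0.5775, 0.1468, 0.1427]
tool_rot: [[0.174, 0.985, 0.003], [0.985, -0.174, -0.0], [0.001, 0.003, -1.0]]
ft_force: [-0.6, -2.0, 2.1]
grip_width: 0.0
gripper_force: 1.4
```

Request:
jog_arm(plan="0 0 0 1 0 -0.3 255;0 0 0 1 0 -0.3 255;0 0 0 1 0 -0.3 255;0 0 0 1 0 -0.3 255;0 0 0 0.4 0 0 255;0 0 0 0 0 0 255")

```text
time_s: 5.68
position: [0.5842, 0.1903, 0.1522]
tool_rot: [[0.172, 0.985, -0.0], [0.985, -0.172, 0.001], [0.001, -0.0, -1.0]]
ft_force: [-0.0, 1.0, -0.0]
grip_width: -0.0002
gripper_force: 0.0
```

```bash
python3 - <<'E'
from h import *
np.set_printoptions(precision=4,suppress=True)
d=cam("scene");save("d.png",cv2.resize(d["pixels"][100:260,220:400],None,fx=3.6,fy=3.6,interpolation=cv2.INTER_CUBIC))
s=env.observe();print(s["time_s"],s["position"],s["ft_force"])
E
```

```text
5.7333 [0.5841 0.1897 0.152 ] [ 0.617   0.315  -0.1941]
```

View pics/d.png

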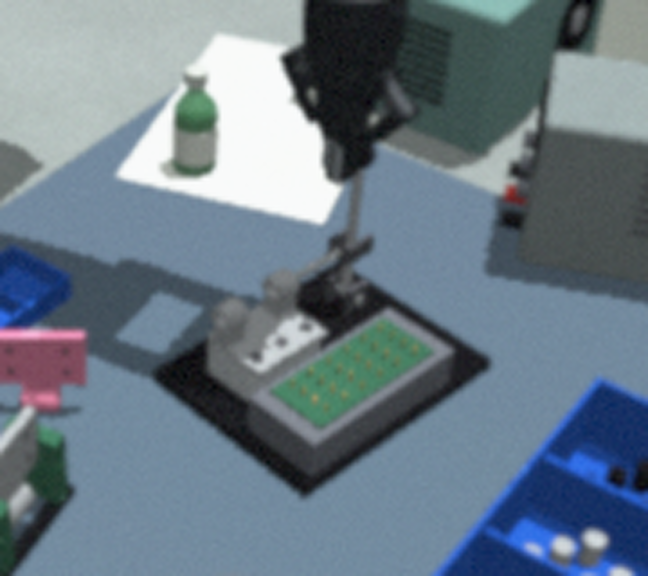

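The lever stands about upright at roughly (355,210) in the crop, and the pin is clear of the gap. I'll back off, rise and go above the leaf's rack.

Request:
jog_arm(plan="0 0 0 -1.5 0 0 255;0 0 0 -1.5 0 0 255;0 0 0 0 0 -3.3 200;0 0 0 0 0 -3.3 100;0 0 0 0 0 -3.3 0;0 0 0 -3.1 0.1 0 0;0 0 0 -3.5 0.1 0 0;0 0 0 -3.5 0.1 0 0;0 0 0 -3.5 0.1 0 0;0 0 0 -3.5 0.1 0 0")

```text
time_s: 6.57
position: [0.5531, -0.0127, 0.2514]
tool_rot: [[0.175, 0.985, -0.0], [0.985, -0.175, -0.0], [-0.0, -0.0, -1.0]]
ft_force: [0.6, -0.1, -0.1]
grip_width: 0.0853
gripper_force: 0.0
```

Request:
jog_arm(plan="0 0 0 -3.5 0.1 0 0;0 0 0 -3.5 0.2 0 0;0 0 0 -3.5 0.2 0 0;0 0 0 -3.5 0.2 0 0;0 0 -7 0 0 0 0;0 0 -7 0 0 0 0;0 0 -7 0 0 0 0;0 0 0 0 0 0 0")

```text
time_s: 7.23
position: [0.5359, -0.1504, 0.2512]
tool_rot: [[-0.193, 0.981, -0.0], [0.981, 0.193, 0.0], [0.0, -0.0, -1.0]]
ft_force: [-0.2, 0.8, 0.6]
grip_width: 0.0851
gripper_force: 0.0
```

```bash
python3 - <<'E'
from h import *
np.set_printoptions(precision=4,suppress=True)
s=env.observe();print(s["time_s"],s["position"],s["grip_width"])
go([.5365,-.1476,.19],101.2,s)
g0=np.array([.5695,.1046]);y=np.array([.174,.985]);x=np.array([.985,-.174])
for c in("top","scene"):
    Ps=[cloud(cam(c)) for _ in range(8)]
    P=np.mean([p for p in Ps],0) if len(set(map(len,Ps)))==1 else np.vstack(Ps)
    np.save(c+"_P.npy",P)
    f=np.c_[(P[:,:2]-g0)@x,(P[:,:2]-g0)@y,P[:,2]]
    k=f[(abs(f[:,0])<.03)&(abs(f[:,1]-.11)<.04)&(f[:,2]>.145)]
    print(c,len(P),"knob",k.mean(0),k.min(0),k.max(0))
    k=f[(abs(f[:,0])<.014)&(abs(f[:,1])<.06)&(f[:,2]>.065)]
    h,e=np.histogram(k[:,1],np.arange(-.05,.061,.002)); print(list(zip(np.round(e*1e3),h)))
    for a,b in((-.036,-.02),(.02,.036)):
        q=k[(k[:,1]>a)&(k[:,1]<b)]; q=q[q[:,2]>.07]
        # fit circle r=12 in x-z
        from scipy.optimize import least_squares
        r=least_squares(lambda v:np.hypot(q[:,0]-v[0],q[:,2]-v[1])-.012,[0,.075],loss="soft_l1",f_scale=.002); print(a,len(q),r.x,np.std(r.fun))
E
```

```text
7.2333 [ 0.5359 -0.1504  0.2512] 0.08511045729339328
turn [-0.02 -0.01 -0.06]
then shift cm [0.26 0.12 6.12]
top 1566686 knob [0.0002 0.1078 0.1718] [-0.0103  0.0973  0.162 ] [0.012  0.1213 0.1808]
[(np.float64(-50.0), np.int64(0)), (np.float64(-48.0), np.int64(0)), (np.float64(-46.0), np.int64(0)), (np.float64(-44.0), np.int64(0)), (np.float64(-42.0), np.int64(0)), (np.float64(-40.0), np.int64(0)), (np.float64(-38.0), np.int64(55)), (np.float64(-36.0), np.int64(44)), (np.float64(-34.0), np.int64(53)), (np.float64(-32.0), np.int64(54)), (np.float64(-30.0), np.int64(41)), (np.float64(-28.0), np.int64(57)), (np.float64(-26.0), np.int64(62)), (np.float64(-24.0), np.int64(51)), (np.float64(-22.0), np.int64(43)), (np.float64(-20.0), np.int64(57)), (np.float64(-18.0), np.int64(12)), (np.float64(-16.0), np.int64(0)), (np.float64(-14.0), np.int64(0)), (np.float64(-12.0), np.int64(0)), (np.float64(-10.0), np.int64(0)), (np.float64(-8.0), np.int64(0)), (np.float64(-6.0), np.int64(0)), (np.float64(-4.0), np.int64(0)), (np.float64(-2.0), np.int64(0)), (np.float64(0.0), np.int64(0)), (np.float64(
[... 2408 characters left out ...]
float64(24.0), np.int64(49)), (np.float64(26.0), np.int64(48)), (np.float64(28.0), np.int64(43)), (np.float64(30.0), np.int64(39)), (np.float64(32.0), np.int64(31)), (np.float64(34.0), np.int64(38)), (np.float64(36.0), np.int64(28)), (np.float64(38.0), np.int64(12)), (np.float64(40.0), np.int64(2)), (np.float64(42.0), np.int64(0)), (np.float64(44.0), np.int64(4)), (np.float64(46.0), np.int64(4)), (np.float64(48.0), np.int64(17)), (np.float64(50.0), np.int64(14)), (np.float64(52.0), np.int64(12)), (np.float64(54.0), np.int64(9)), (np.float64(56.0), np.int64(9)), (np.float64(58.0), np.int64(11))]
-0.036 379 [-0.0002  0.0744] 0.002265024666815937
0.02 352 [-0.0001  0.074 ] 0.0025282359508407783
```

The fixture fit holds: the gap is at (0.5695, 0.1046), yaw -10°, each within about 0.5 mm, and the lever is at roughly -0.02 rad. I'll descend on the leaf with the fingertips staying above its knuckle top.

Request:
jog_arm(plan="0 0 0 0.28 0.1 2.8 0;0 0 0 0 0 3 0;0 0 0 0 0 3 0;0 0 0 0 0 3 0;0 0 0 0 0 2.5 0;0 0 0 0 0 2 0;0 0 0 0 0 1.5 0;0 0 0 0 0 0 0;0 0 0 0 0 0 0")

```text
time_s: 8.78
position: [0.5374, -0.1459, 0.0732]
tool_rot: [[-0.191, 0.982, -0.001], [0.982, 0.191, 0.0], [0.001, -0.001, -1.0]]
ft_force: [1.2, -0.0, -0.1]
grip_width: 0.0854
gripper_force: 0.0
```

Request:
jog_arm(plan="0 0 0 0 0 0 255;0 0 0 0 0 0 255;0 0 0 0 0 0 255;0 0 0 0 0 0 255;0 0 0 0 0 0 255;0 0 0 0 0 0 255;0 0 0 0 0 0 255;0 0 0 0 0 0 255;0 0 0 0 0 0 255;0 0 0 0 0 0 255", grip_force=40)

```text
time_s: 9.62
position: [0.5373, -0.146, 0.0735]
tool_rot: [[-0.191, 0.982, -0.0], [0.982, 0.191, -0.0], [-0.0, -0.0, -1.0]]
ft_force: [-2.0, -0.8, 4.1]
grip_width: 0.0072
gripper_force: 42.7
```

Request:
jog_arm(plan="0 0 0 0 0 -1 255;0 0 0 0 0 -1.5 255;0 0 0 0 0 -2 255;0 0 0 0 0 -2 255;0 0 0 0 0 -2 255;0 0 0 0 0 -2 255;0 0 0 0 0 -1.5 255;0 0 0 0 0 0 255;0 0 0 0 0 0 255")

```text
time_s: 10.37
position: [0.5375, -0.1459, 0.1936]
tool_rot: [[-0.191, 0.982, 0.001], [0.982, 0.191, -0.0], [-0.0, 0.001, -1.0]]
ft_force: [-0.2, -0.4, -2.0]
grip_width: 0.007
gripper_force: 42.0
```

```bash
python3 - <<'E'
from h import *
s=env.observe();print(s["time_s"],s["position"],s["grip_width"],s["gripper_force"],s["ft_force"])
go([.5695,.1046,.18],80,s)
E
```

```text
10.3667 [ 0.53745553 -0.14590456  0.19355752] 0.007036495058578745 41.990894079208374 [-0.16893618 -0.43475213 -2.01909803]
turn [6.000e-02 2.000e-02 2.101e+01]
then shift cm [25.23 -1.19  1.36]
```

Request:
jog_arm(plan="0 0 5 0 0 0 255;0 0 6 0 0 0 255;0 0 5 0 0 0 255;0 0 5 0 0 0 255;0 0 0 1 -0.2 0 255;0 0 0 2 -0.2 0 255;0 0 0 2.5 -0.2 0 255;0 0 0 2.5 -0.2 0 255;0 0 0 2.5 -0.2 0 255;0 0 0 2.5 -0.2 0 255")

```text
time_s: 11.2
position: [0.5475, -0.0139, 0.1923]
tool_rot: [[0.17, 0.985, -0.002], [0.985, -0.17, 0.001], [0.0, -0.002, -1.0]]
ft_force: [0.3, 0.7, -1.9]
grip_width: 0.0072
gripper_force: 41.9
```

Request:
jog_arm(plan="0 0 0 2.5 0 0 255;0 0 0 2.5 0 0 255;0 0 0 2.5 0 0 255;0 0 0 2.2 0 0 255;0 0 0 1.5 0 0 255;0 0 0 1 0 0 255;0 0 0 0 0 0 255;0 0 0 0 0 0 255;0 0 0 0 0 0 255")

```text
time_s: 11.95
position: [0.569, 0.1036, 0.193]
tool_rot: [[0.173, 0.985, -0.001], [0.985, -0.173, -0.0], [-0.0, -0.001, -1.0]]
ft_force: [-0.0, -0.1, -1.9]
grip_width: 0.007
gripper_force: 41.9
```

```bash
cat > m.py <<'E'
from h import *
from scipy.optimize import least_squares
np.set_printoptions(precision=4,suppress=True)
s=env.observe();print(s["time_s"],s["position"],np.array(s["tool_rot"])[:,2],s["ft_force"],s["gripper_force"])
go([.5695,.1046,s["position"][2]],80,s)
g0=np.array([.5695,.1046]);y=np.array([.1736,.9848]);x=np.array([.9848,-.1736])
dz=s["position"][2]-.0735   # nominal lift
for c in("top","scene"):
    P=np.vstack([cloud(cam(c)) for _ in range(6)])
    f=np.c_[(P[:,:2]-g0)@x,(P[:,:2]-g0)@y,P[:,2]]
    zk=.055+dz
    k=f[(abs(f[:,0])<.02)&(abs(f[:,1])<.022)&(abs(f[:,2]-zk)<.016)]
    kk=k[(abs(k[:,1])<.013)]
    if len(kk)>30:
        r=least_squares(lambda v:np.hypot(kk[:,0]-v[0]-v[2]*kk[:,1],kk[:,2]-v[1]-v[3]*kk[:,1])-.012,[0,zk,0,0],loss="soft_l1",f_scale=.002)
        print(c,"knuckle x,z",r.x,"n",len(kk),"y ends",np.percentile(k[:,1],[1,99]),"expect z",zk)
    p=f[(abs(f[:,0])<.02)&(abs(f[:,1])<.045)&(abs(f[:,1])>.016)&(f[:,2]>zk+.02)&(f[:,2]<zk+.072)]
    if len(p)>30:
        print(c,"plate n",len(p),"y ends",np.percentile(p[:,1],[.5,99.5]),"x",np.percentile(p[:,0],[2,50,98]),"slope x/y deg",np.degrees(np.polyfit(p[:,1],p[:,0],1)[0]),"z",np.percentile(p[:,2],[1,99]),"expect",zk+.017,zk+.067)
        for sg in(-1,1):
            q=p[(p[:,1]*sg>0)]; print("  side",sg,len(q),"z",np.percentile(q[:,2],[2,98]),"ytop/bot", [np.round(np.percentile(sg*q[(q[:,2]>a)&(q[:,2]<a+.015)][:,1],98),4) if ((q[:,2]>a)&(q[:,2]<a+.015)).sum()>10 else None for a in(zk+.018,zk+.05)])
E
python3 m.py; python3 - <<'E'
from h import *
d=cam("scene");save("e.png",cv2.resize(d["pixels"][110:240,220:370],None,fx=4.5,fy=4.5,interpolation=cv2.INTER_CUBIC))
E
```

```text
11.95 [0.569  0.1036 0.193 ] [-0.0007 -0.0002 -1.    ] [-0.0374 -0.1463 -1.8742] 41.90164268016815
turn [-0.04  0.02  0.02]
then shift cm [0.1  0.03 0.  ]
scene knuckle x,z [-0.0057  0.1722 -0.0259  0.04  ] n 375 y ends [-0.0217  0.0216] expect z 0.17451191680437275
scene plate n 499 y ends [-0.0398  0.0341] x [-0.0042  0.0033  0.0059] slope x/y deg 1.6250102191694271 z [0.1949 0.2181] expect 0.19151191680437274 0.24151191680437276
  side -1 412 z [0.1954 0.2178] ytop/bot [np.float64(0.0394), None]
  side 1 87 z [0.195  0.2111] ytop/bot [np.float64(0.0344), None]
```

View pics/e.png

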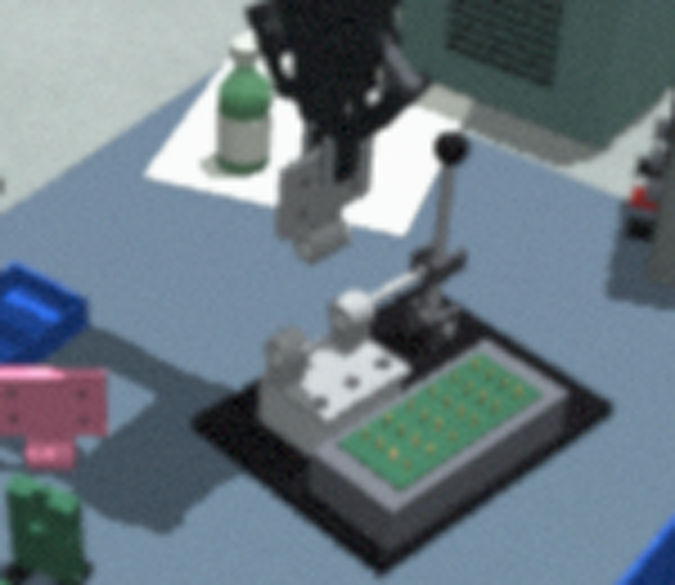

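The crop shows the leaf held above the gap at (315,225), with the lever upright at (445,200). The plate edges put the leaf about 2.8 mm short along +y, so I'll correct that, descend partway and measure again.

Request:
jog_arm(plan="0 0 0 0.28 0.04 0 255;0 0 0 0 0 1.5 255;0 0 0 0 0 1.5 255;0 0 0 0 0 1.5 255;0 0 0 0 0 1 255;0 0 0 0 0 0.5 255;0 0 0 0 0 0 255;0 0 0 0 0 0 255")

```text
time_s: 13.27
position: [0.5704, 0.1071, 0.1338]
tool_rot: [[0.173, 0.985, 0.001], [0.985, -0.173, 0.0], [0.0, 0.001, -1.0]]
ft_force: [0.7, -0.1, -2.2]
grip_width: 0.0067
gripper_force: 41.9
```

```bash
python3 m.py; python3 - <<'E'
from h import *
a=cam("scene")["pixels"][120:220,250:340];b=cam("top")["pixels"][130:230,165:255]
save("f.png",np.hstack([cv2.resize(i,None,fx=4.4,fy=4.4,interpolation=cv2.INTER_CUBIC) for i in(a,b)]))
E
```

```text
13.2667 [0.5704 0.1071 0.1338] [ 0.0006  0.     -1.    ] [ 0.6853 -0.0662 -2.2181] 41.86489284038544
turn [ 0.04 -0.01  0.02]
then shift cm [-0.26 -0.05  0.  ]
scene knuckle x,z [-0.0055  0.1121 -0.0525 -0.1417] n 351 y ends [-0.0214  0.0212] expect z 0.11526368928150174
scene plate n 410 y ends [-0.037   0.0387] x [-0.0025  0.0037  0.0064] slope x/y deg 1.6324788761531044 z [0.1354 0.1593] expect 0.13226368928150173 0.18226368928150175
  side -1 329 z [0.1358 0.159 ] ytop/bot [np.float64(0.0366), None]
  side 1 81 z [0.1355 0.1489] ytop/bot [np.float64(0.0388), None]
```

View pics/f.png

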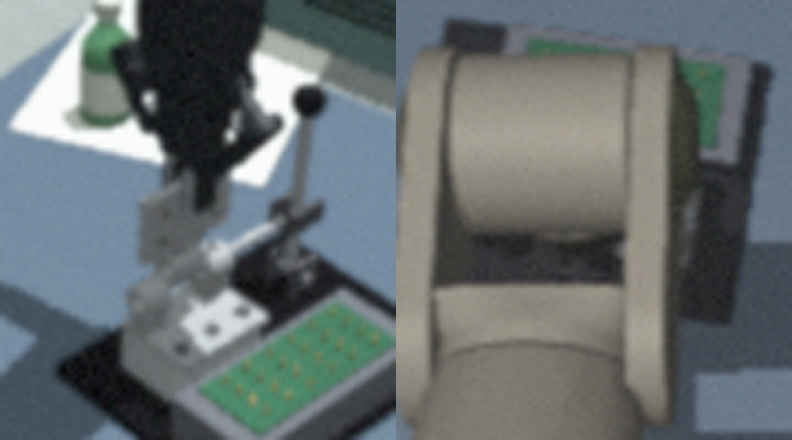

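The crop shows the leaf's knuckle directly above the gap at left-panel (185,270), with the lever upright at (305,160). The plate is centred within 1 mm and level. I'll make a small correction and go down to the hinge axis.

Request:
jog_arm(plan="0 0 0 -0.07 -0.03 0.5 255;0 0 0 0 0 0.7 255;0 0 0 0 0 0.7 255;0 0 0 0 0 0.7 255;0 0 0 0 0 0.7 255;0 0 0 0 0 0.5 255;0 0 0 0 0 0.2 255;0 0 0 0 0 0 255;0 0 0 0 0 0 255;0 0 0 0 0 0 255")

```text
time_s: 14.8
position: [0.5701, 0.1072, 0.1029]
tool_rot: [[0.172, 0.985, 0.008], [0.985, -0.172, 0.0], [0.002, 0.008, -1.0]]
ft_force: [-29.0, 1.2, 80.2]
grip_width: 0.0074
gripper_force: 72.7
```

```bash
python3 m.py; python3 - <<'E'
from h import *
d=cam("scene")
P=np.vstack([cloud(cam("scene")) for _ in range(6)])
g0=np.array([.5695,.1046]);y=np.array([.1736,.9848]);x=np.array([.9848,-.1736])
f=np.c_[(P[:,:2]-g0)@x,(P[:,:2]-g0)@y,P[:,2]]
# tubes: top ridge heights and +x extents, same camera, by y band
for a,b in((-.036,-.020),(-.012,.012),(.020,.036)):
    q=f[(f[:,1]>a)&(f[:,1]<b)&(f[:,0]>.004)&(f[:,0]<.016)&(f[:,2]>.066)&(f[:,2]<.0885)]
    print(a,len(q),"x98",np.percentile(q[:,0],[50,90,98]),"z",np.percentile(q[:,2],[10,50]))
k=f[(abs(f[:,0])<.03)&(abs(f[:,1]-.11)<.03)&(f[:,2]>.145)];print("knob",k.mean(0))
save("g.png",cv2.resize(d["pixels"][150:220,250:340],None,fx=8,fy=8,interpolation=cv2.INTER_CUBIC))
E
```

```text
14.8 [0.5701 0.1072 0.1029] [ 0.0082  0.0003 -1.    ] [-28.9813   1.2029  80.2067] 72.71166443824768
turn [ 0.46 -0.1   0.07]
then shift cm [-0.26 -0.01  0.  ]
scene knuckle x,z [-0.0036  0.0785  0.0432 -0.3314] n 385 y ends [-0.0215  0.0212] expect z 0.08439076352874
scene plate n 518 y ends [-0.0381  0.0379] x [-0.0036  0.0029  0.0057] slope x/y deg 1.9101040693699949 z [0.1047 0.1378] expect 0.10139076352874 0.15139076352874
  side -1 465 z [0.1052 0.1376] ytop/bot [np.float64(0.0372), np.float64(0.0375)]
  side 1 53 z [0.1049 0.1159] ytop/bot [np.float64(0.0384), None]
-0.036 157 x98 [0.00884663 0.01135317 0.01206762] z [0.07042967 0.07933594]
-0.012 216 x98 [0.00854276 0.01135548 0.01254925] z [0.06928231 0.07605732]
0.02 150 x98 [0.00887339 0.01146231 0.0129935 ] z [0.07120425 0.07929138]
knob [0.00352892 0.10683417 0.16687947]
```

View pics/g.png

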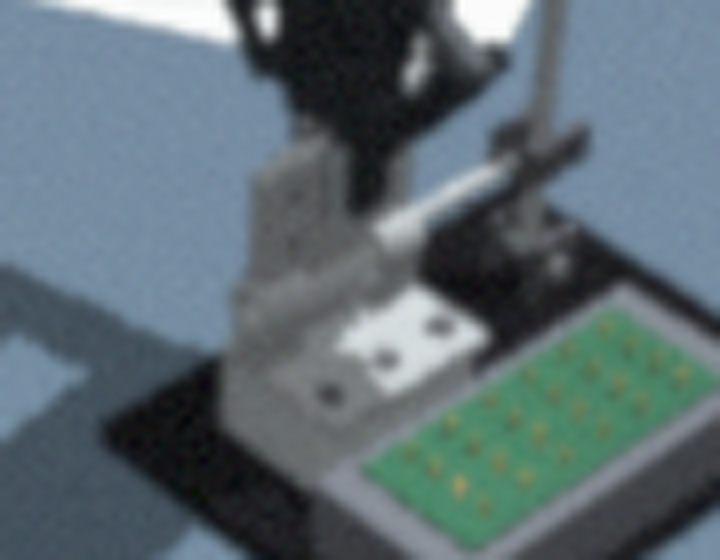

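The descent was blocked at TCP z 0.103 with 80 N on the wrist, so the leaf must sit lower in the grip than I assumed. My plate filter cut off the lower edge. I'll back up and measure its height properly.

Request:
jog_arm(plan="0 0 0 0 0 -0.5 255;0 0 0 0 0 -1 255;0 0 0 0 0 -1.5 255;0 0 0 0 0 -1.5 255;0 0 0 0 0 -1 255;0 0 0 0 0 0 255;0 0 0 0 0 0 255")

```text
time_s: 16.33
position: [0.5697, 0.1063, 0.1478]
tool_rot: [[0.173, 0.985, -0.0], [0.985, -0.173, 0.0], [-0.0, -0.0, -1.0]]
ft_force: [0.7, 0.4, -2.0]
grip_width: 0.0071
gripper_force: 60.1
```

```bash
python3 - <<'E'
from h import *
np.set_printoptions(precision=4,suppress=True)
s=env.observe();print(s["time_s"],s["position"],np.array(s["tool_rot"])[:,2],s["ft_force"],s["gripper_force"],s["grip_width"])
d=cam("scene");P=np.vstack([cloud(d)]+[cloud(cam("scene")) for _ in range(5)])
g0=np.array([.5695,.1046]);y=np.array([.1736,.9848]);x=np.array([.9848,-.1736])
f=np.c_[(P[:,:2]-g0)@x,(P[:,:2]-g0)@y,P[:,2]]
print("tcp z",s["position"][2])
for a in np.arange(-.036,.036,.008):
    q=f[(f[:,1]>a)&(f[:,1]<a+.008)&(abs(f[:,0])<.025)&(f[:,2]>.092)&(f[:,2]<.25)]
    h=[(int(z*1e3),((q[:,2]>=z)&(q[:,2]<z+.004)).sum(),np.round(1e3*np.median(q[(q[:,2]>=z)&(q[:,2]<z+.004),0]),1) if ((q[:,2]>=z)&(q[:,2]<z+.004)).any() else None) for z in np.arange(.092,.2,.004)]
    print(round(a*1e3),[(a_,int(b),c if c is None else float(c)) for a_,b,c in h if b])
save("h.png",cv2.resize(d["pixels"][120:220,250:340],None,fx=6,fy=6,interpolation=cv2.INTER_CUBIC))
E
```

```text
16.3333 [0.5697 0.1063 0.1478] [-0.0003  0.     -1.    ] [ 0.654   0.4444 -1.9891] 60.13315200805664 0.007059518148830191
tcp z 0.14775777867540518
-36 [(128, 5, 1.4), (132, 18, 2.8), (136, 16, 2.6), (140, 17, 3.8), (144, 19, 3.6), (148, 17, 3.1), (152, 15, 2.5), (156, 21, 3.1), (160, 18, 3.3), (164, 20, 2.8), (168, 20, 2.8), (172, 20, 3.5), (176, 26, 2.8), (180, 20, 0.2)]
-28 [(128, 4, 3.0), (132, 15, 3.7), (136, 16, 3.6), (140, 12, 3.5), (144, 15, 3.4), (148, 17, 3.1), (152, 21, 3.0), (156, 15, 2.7), (160, 10, 3.2), (164, 18, 3.9), (168, 14, 3.6), (172, 15, 3.2), (176, 27, 2.4), (180, 18, 0.5)]
-20 [(100, 13, 0.5), (104, 30, -0.8), (108, 28, -3.6), (112, 32, 7.8), (116, 25, 5.7), (120, 32, 4.8), (124, 15, 4.0), (128, 10, 3.3), (132, 12, 3.4), (136, 18, 2.9), (140, 11, 3.2), (144, 15, 3.3), (148, 16, 3.5), (152, 12, 3.7), (156, 13, 3.4), (160, 16, 3.5), (164, 11, 3.2), (168, 18, 2.6), (172, 13, 3.5), (176, 30, 3.1), (180, 13, 0.9), (196, 2, -9.7)]
-12 [(96, 1, -3.2), (104, 12, -3.3), (108, 26, -3.1), (112, 21, 10.6), (116, 22, 9.1), (120, 27, 6.4), (124, 21, 3.6), (128, 9, 3.3), (13
[... 819 characters left out ...]
32, 15, 3.5), (136, 15, 4.2), (144, 1, 8.6), (152, 6, 15.1), (156, 9, 14.8), (160, 9, 16.3), (164, 7, 16.0), (168, 8, 16.0), (172, 11, 16.0), (176, 2, 15.1), (192, 2, 6.9), (196, 27, 11.9), (200, 26, 14.7)]
12 [(108, 5, 10.5), (112, 6, 10.2), (116, 8, 9.1), (120, 10, 4.9), (124, 3, 2.7), (128, 6, 2.6), (132, 16, 3.4), (136, 13, 3.3), (140, 3, 5.1), (148, 1, 12.4), (192, 2, 6.8), (196, 1, 8.4), (200, 6, 17.8)]
20 [(128, 1, 2.9), (132, 12, 3.1), (136, 11, 3.7), (140, 6, 3.0), (144, 6, 2.8), (148, 6, 3.3), (152, 6, 3.5), (156, 11, 4.2), (160, 4, 4.0)]
28 [(128, 6, 2.4), (132, 10, 2.9), (136, 17, 3.0), (140, 14, 2.5), (144, 14, 3.2), (148, 12, 3.4), (152, 11, 3.5), (156, 16, 2.9), (160, 4, 3.8)]
```

View pics/h.png

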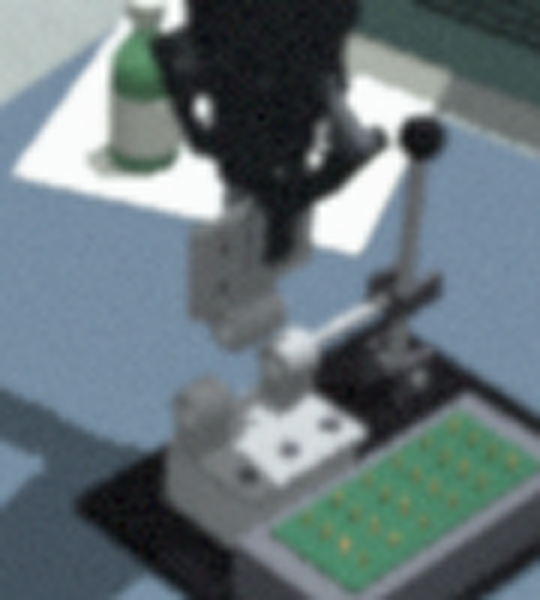

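The cause is my own arithmetic. The knuckle centre stands 30 mm above the bench in the rack, not 55, so the TCP-to-knuckle offset was 43.5 mm. The plate came down on the fixed knuckles and was pushed up about 10 mm in the grip. It is still held level. Crop h shows the leaf at (230,280) and the lever upright at (415,200). Both the contact height and the depth data now put the offset at about 33 mm. I'll refine that once.

```bash
cat > m2.py <<'E'
from h import *
from scipy.optimize import least_squares
np.set_printoptions(precision=4,suppress=True)
s=env.observe();tz=s["position"][2];print(s["time_s"],s["position"],s["ft_force"],s["gripper_force"])
P=np.vstack([cloud(cam("scene")) for _ in range(8)])
g0=np.array([.5695,.1046]);y=np.array([.1736,.9848]);x=np.array([.9848,-.1736])
f=np.c_[(P[:,:2]-g0)@x,(P[:,:2]-g0)@y,P[:,2]]
def tube(a,b,z0):
    q=f[(f[:,1]>a)&(f[:,1]<b)&(f[:,0]>.001)&(f[:,0]<.016)&(f[:,2]>z0-.008)&(f[:,2]<z0+.010)]
    r=least_squares(lambda v:np.hypot(q[:,0]-v[0],q[:,2]-v[1])-.012,[0,z0],loss="soft_l1",f_scale=.0015);print("tube",a,b,len(q),r.x)
zk=tz-.033
for a,b in((-.012,0),(0,.012),(-.012,.012)): tube(a,b,zk)
tube(-.036,-.02,.075);tube(.02,.036,.075)
p=f[(abs(f[:,0]-.001)<.008)&(abs(f[:,1])<.045)&(f[:,2]>zk+.021)&(f[:,2]<zk+.045)]
print("plate y",np.percentile(p[:,1],[.5,99.5]),p[:,1].min(),p[:,1].max(),"yaw deg",np.degrees(np.polyfit(p[:,1],p[:,0],1)[0]))
k=f[(abs(f[:,0]-.008)<.006)&(abs(f[:,1])<.03)&(abs(f[:,2]-zk)<.008)]; 
for nm,m in(("knuckle y all",k),):
    h,e=np.histogram(m[:,1],np.arange(-.03,.031,.002));print(nm,[(int(round(a*1e3)),int(b)) for a,b in zip(e,h)])
kn=f[(abs(f[:,0])<.03)&(abs(f[:,1]-.11)<.03)&(f[:,2]>.145)];print("knob",kn.mean(0))
E
python3 m2.py
```

```text
16.6333 [0.5695 0.1063 0.1476] [-0.127   0.4408 -1.1374] 60.13441622257233
tube -0.012 0 150 [-0.0009  0.1136]
tube 0 0.012 149 [-0.0009  0.1134]
tube -0.012 0.012 299 [-0.0009  0.1135]
tube -0.036 -0.02 209 [-0.0015  0.0746]
tube 0.02 0.036 202 [-0.0015  0.0748]
plate y [-0.0389  0.0367] -0.03949861549671792 0.0386449855540969 yaw deg 1.5669741549824976
knuckle y all [(-30, 0), (-28, 0), (-26, 0), (-24, 0), (-22, 0), (-20, 1), (-18, 7), (-16, 47), (-14, 30), (-12, 24), (-10, 21), (-8, 19), (-6, 16), (-4, 19), (-2, 21), (0, 22), (2, 16), (4, 23), (6, 17), (8, 23), (10, 15), (12, 18), (14, 10), (16, 1), (18, 0), (20, 0), (22, 0), (24, 0), (26, 0), (28, 0)]
knob [0.0035 0.1068 0.167 ]
```

Request:
jog_arm(plan="0 0 0 0.08 -0.03 0.5 255;0 0 0 0 0 0.6 255;0 0 0 0 0 0.6 255;0 0 0 0 0 0.6 255;0 0 0 0 0 0.6 255;0 0 0 0 0 0.5 255;0 0 0 0 0 0.3 255;0 0 0 0 0 0.2 255;0 0 0 0 0 0 255;0 0 0 0 0 0 255")

```text
time_s: 17.87
position: [0.5696, 0.1072, 0.1094]
tool_rot: [[0.173, 0.985, 0.0], [0.985, -0.173, -0.0], [0.0, 0.0, -1.0]]
ft_force: [-0.6, -0.4, -1.7]
grip_width: 0.0067
gripper_force: 60.1
```

```bash
python3 m2.py
```

```text
17.8667 [0.5696 0.1072 0.1094] [-0.5681 -0.3564 -1.6677] 60.1336544752121
tube -0.012 0 155 [-0.0011  0.0747]
tube 0 0.012 150 [-0.0009  0.0751]
tube -0.012 0.012 305 [-0.001   0.0749]
tube -0.036 -0.02 205 [-0.0014  0.0743]
tube 0.02 0.036 196 [-0.0011  0.0739]
plate y [-0.0378  0.0388] -0.038828648062499374 0.040116800445041824 yaw deg 1.3155861588286388
knuckle y all [(-30, 25), (-28, 28), (-26, 21), (-24, 19), (-22, 19), (-20, 26), (-18, 13), (-16, 14), (-14, 37), (-12, 28), (-10, 11), (-8, 31), (-6, 17), (-4, 18), (-2, 19), (0, 23), (2, 17), (4, 20), (6, 18), (8, 22), (10, 19), (12, 17), (14, 10), (16, 6), (18, 34), (20, 29), (22, 25), (24, 19), (26, 18), (28, 29)]
knob [0.0035 0.1068 0.1669]
```

Measured against the fixed knuckles, the leaf's knuckle is off by 0.3 mm in x, 0.5 mm in y and 0.8 mm in z, with no contact force. One last small trim, then I'll hand it in.

Request:
jog_arm(plan="0 0 0 -0.04 -0.02 0.08 255;0 0 0 0 0 0 255;0 0 0 0 0 0 255;0 0 0 0 0 0 255;0 0 0 0 0 0 255;0 0 0 0 0 0 255")

```text
time_s: 18.77
position: [0.5693, 0.1068, 0.1085]
tool_rot: [[0.173, 0.985, 0.0], [0.985, -0.173, -0.0], [0.0, 0.0, -1.0]]
ft_force: [-0.1, 0.2, -1.3]
grip_width: 0.0073
gripper_force: 60.1
```

```bash
python3 m2.py; python3 -c "
from rig import job; print(job.close_job())"
```

```text
18.7667 [0.5693 0.1068 0.1085] [-0.1166  0.1701 -1.3151] 60.13274967670441
tube -0.012 0 144 [-0.0012  0.0739]
tube 0 0.012 141 [-0.0012  0.0738]
tube -0.012 0.012 285 [-0.0012  0.0738]
tube -0.036 -0.02 217 [-0.0016  0.0741]
tube 0.02 0.036 193 [-0.0009  0.0736]
plate y [-0.0384  0.0381] -0.03896817108071098 0.03882562997345044 yaw deg 0.9736239735356883
knuckle y all [(-30, 20), (-28, 26), (-26, 11), (-24, 25), (-22, 20), (-20, 19), (-18, 6), (-16, 26), (-14, 23), (-12, 24), (-10, 21), (-8, 20), (-6, 13), (-4, 22), (-2, 24), (0, 21), (2, 21), (4, 20), (6, 18), (8, 16), (10, 22), (12, 14), (14, 12), (16, 5), (18, 35), (20, 27), (22, 18), (24, 19), (26, 18), (28, 20)]
knob [0.0035 0.1068 0.1671]
the job is handed in; nothing more can be done
None
```

I handed the job in at 18.8 s (no verdict returned): the single-knuckle leaf is held in the gap, within about 0.5 mm of the fixed knuckles by camera, with the lever upright and no contact force; an earlier descent, on a height I had worked out wrongly, pressed the leaf onto the fixture at about 80 N and pushed it up some 10 mm in the grip before I corrected it.

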